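Jig cover onto its locating pin, held pressed

TASK

Take the jig cover by its T handle, lift it up and off the two-prong stand, and set it square on the yellow sprung seat of the jig: slide it lightly along the jig over the locating pin, which it hides, until it drops on. Then press the cover level and all the way down against the springs, and finish while still holding the handle and keeping it pressed down. Do not drop the cover on the bench, and leave everything else lying where it is.

Things in the scene. Friction and masses are not known exactly. Their poses are not given: they have to be found in the camera images.
- cover: Jig cover, 0.3 kg: aluminium plate 80 (its x) x 62 (y) x 14 mm, z up, with a steel stem (18 mm thick) in the middle and an orange crossbar on top. Origin: centre of the plate's underside = mouth of a blind hole 13 mm across, 10 mm deep, mouth chamfered 2 mm. Starts hanging level on the stand, origin 98 mm above the bench, axes along the stand's; it goes on the jig either way round.
- handle (a point): Centre of the cover's orange crossbar, 59 mm above the cover's origin: grip here. Square bar 14 x 14 mm, 116 mm long along the cover's y (fingers close along the cover's x); its underside is 38 mm above the plate's top.
- stand: Hanger stand, fixed. Origin on the bench under the hanging place; base x -50 to 110, y -65 to 65, 10 mm high; two blue posts (y = -40 and +40 mm, x 92 to 108 mm, tops at 150 mm) joined by a low bar. Two prongs 7 mm thick run along its x at y = -40 and +40 mm, from the posts to x = -40 mm, where the tips turn up to 162 mm.
- hang (a point): Midway between the prongs, level with their tops, 150 mm above the bench; the crossbar lies across both prongs within 12 mm of here. The prongs are 73 mm apart inside and the cover's plate is 62 mm wide, so the cover can go straight up between them, or up 15 mm and out towards the stand's -x.
- jig: Assembly jig, fixed: grey base 180 (x) x 120 (y) x 30 mm, origin at the centre of its underside, two steel rails (to 36 mm) along its x. Between them a sprung seat 80 (x) x 62 (y) mm, yellow top 50 mm above the bench at rest. A steel pin, 10 mm across, chamfered tip, stands in the seat's middle, tip 58 mm above the bench, and sinks with the seat.
- line (a point): Point in the jig 58 mm above its origin, at pin-tip height; axes as the jig's. The pin stands on the x line through it, up to 8 mm before or behind (seat and pin were set there together; not measured). Pictures show it, or it is felt: slide the cover along the jig's x, underside lightly on the pin; the push drops when the hole meets the pin.
- seat (a joint): How far the sprung seat (with its pin) is pressed down, m: 0 at rest, 0.008 at its stop. It starts to give at about 5 N and reaches the stop at about 12 N. A cover resting on the pin tip instead of on the seat is still 8 mm too high.
- tape: Bystander: paper-coloured ring (roll of tape) 72 mm across, 18 mm high, lying flat; origin at the centre of its underside.
- tub: Bystander: white open tub, 84 mm across, 80 mm high; origin at the centre of its underside.
- pad: Bystander: yellow round pad 124 mm across, 12 mm thick; origin at the centre of its underside.
- bottle: Bystander: green bottle, 64 mm across, 190 mm high; origin at the centre of its underside.
- sander: Bystander: grey and blue sander shell, about 245 mm long, 62 mm high; origin on its underside, 90 mm from the centre of the round head (towards its +x).
- driver: Bystander: screwdriver lying on the bench.
- brush: Bystander: brush lying on the bench.
Mind the look-alikes: they are no part of the job. Leave any purple look-alike of the cover alone. Several things have the shape of the jig; the one meant has the colours described above.

How it is judged:
On the way:
1. the cover is off the stand and carried by the gripper (distance between handle and hang above 0.06 m and contact force between cover and stand below 0.05 N and contact force between the fingers and cover above 1 N and height (world z) of cover above 0.065 m), for 0.2 s.
At the end, for the whole second after the job is handed in: Still gripped (over 2 N) and pressing the seat down more than 5.5 mm; cover on the pin: underside under 45 mm above the bench, within 12 mm along and 5 mm across of the jig's origin, level within 0.07 rad, square within 0.2 rad, at rest, clear of the stand (value of joint seat above 0.0055 m and z of cover in the frame of jig below 0.045 m and x of cover in the frame of jig between -0.012 and 0.012 m and y of cover in the frame of jig between -0.005 and 0.005 m and angle between cover's own z axis and vertical below 0.07 rad and angle between the x axis of cover and the x axis of jig, either way round below 0.2 rad and contact force between the fingers and cover above 2 N and contact force between cover and stand below 0.05 N and linear speed of cover below 0.02 m/s); the arm keeps its last pose, push and grip.
It fails at once if the cover is dropped on the bench (height (world z) of cover below 0.025 m).
It fails at once if a bystander is moved more than 3 cm (distance of any of tape, tub, pad, bottle, sander, driver, brush from where it was at the start of the episode above 0.03 m).
It also fails if it takes over 54 s, if anything falls off the work surface, if the arm or the gripper's body presses on something with over 40 N, if the wrist force passes 120 N, or if a joint passes its speed limit or range.

ROBOT

A 7-joint arm with a two-finger parallel gripper is mounted at the origin on the work surface. World frame = base frame: x ahead of the robot, y to its left, z up, the work surface at z = 0. Lengths are in m, angles in rad, forces in N, time in s.
With the tool pointing down it reaches from about 0.4 to 0.85 m from the base axis. Payload 10.4 kg.
Tool frame: the origin (TCP) lies between the finger pads; the fingertips stand 25 mm ahead of it and the grasp point (between the pads) lies 6 mm ahead of it; x points along the fingers, y is the direction in which the jaws open and shut, and the axes are right-handed (so a half turn about x gives the same grasp; the last joint's range is limited). The gripper opens to 87 mm and grips with 3 to 60 N. Pads are 19 mm wide; open, the fingers measure 117 mm over their backs; the gripper's body (75 mm by 190 mm) begins 51 mm behind the grasp point.
Start: joints at [-1.252, 0.332, -0.065, 1.46, 0.022, 1.35, -0.088], TCP at [0.209, 0.589, 0.248] pointing down, gripper open.
Joint ranges: [-2.6, 2.6], [-0.5, 2.12], [-1.47, 1.34], [0.16, 2.42], [-1.27, 4.41], [0.06, 2.06], [-2.6, 2.6]. Speed limits (rad/s): [2.22, 2.22, 2.79, 2.79, 3.14, 3.14, 3.14].

INTERFACE

Orientations are given as a unit quaternion [x, y, z, w].
In Python, from bench import r gives the robot as it stands.
- The arm moves only by the shell command python3 -m pendant 'ROWS' [FORCE]. ROWS is JSON, a list of rows, each an object with "translation": the shift along the world's x, y, z in cm, a list of three; "angular": the turn, a rotation vector about the world's x, y, z in degrees, a list of three; "hand": the opening, from -1 (shut) to 1 (fully open). In form: [{"translation": [dx, dy, dz], "angular": [wx, wy, wz], "hand": hand}, ...]. A call has 1 to 20 rows; each row shifts and turns the commanded pose from where the row before left it; what a row does not reach is not made up. A row lasts 1/10 s, in which the tool goes at most 50 mm and 8.59 degrees, less where a joint would pass 70% of its speed; a pose out of reach is approached as far as the arm can. A call is refused whole if a number of a shift passes 5 or a number of a turn 8.59, either way. A call with a gripper value outside its range is refused whole. The fingers move at their own pace and stop on an object; FORCE is the grip in N (left out, the last holds). Time passes only in rows, so rows that do not move let the fingers close. It gives the time, the measured TCP pose, the force and the opening at its end, in the units of the state.
- r.read_state(): the state, without advancing time (a new reading comes with each control period).
- r.camera(name): name is "scene" or "top" or "wrist"; returns the picture (420x560x3 uint8, red, green, blue); there is no depth.
- r.camera_info(name): a dict with "fx", "fy", "cx", "cy" (pixels), "rvec" (rotation vector, rad) and "tvec" (3), from world to camera coordinates, as OpenCV has them; the wrist camera has in their place "mount" (4x4, takes a point from camera to tool coordinates, whose origin is the TCP and whose axes are the tool frame's). Camera axes: x right, y down, z forward; pixel columns grow to the right and rows downward; lengths in m; the calibration is good to about 2 mm. The wrist camera is an equidistant fisheye: a pixel r from the principal point sees the ray r / f radians off the axis. A picture is of the moment at which its call begins: read the wrist's pose just before it. camera_info takes no time and is no camera call.
- r.close_job(): hands the job in, once; it reports no verdict.
Trained networks look in the newest picture that a camera, given by its name, has taken for a name from the list of things; names that differ only in an ending like _2 or _b are one class to them, and where a whole thing is asked for, a point or a joint stands for the part that bears it (a point fixed in the world has none). Each returns a list of dicts, best first, with "confidence" (0 to 1); they miss things now and then, are a little off and sometimes report something else, mostly with a low value. They report only what shows in the picture. A call takes as long as a camera call. They do not tell look-alikes from the thing itself.
- r.find_in(camera, name): "point" ([row, column] in pixels, amid what is visible of it).
- r.mark_of(camera, name): "point" ([row, column] in pixels: a listed point, or the origin of a listed thing).
The state is a dict: "time": time; "joint_positions": joint angles; "joint_vel": joint speeds; "joint_torque": joint torques, N m; "ee_pos": TCP position; "eef_rot": TCP orientation; "ft_force": force on the tool from outside, world axes, zero at the start; "torque": the same for the moment, N m; "width": finger opening in m.
Only numpy, scipy, OpenCV 4.12 (cv2) and the standard library are available. Lean on these libraries where they do the work, as an engineer would, in place of code of your own. Each camera call takes 0.05 s, during which the arm holds its last target.

## Working session

There is one attempt and no reset: what is moved stays moved. The work goes in short steps, Python scripts to look and compute and a shell command to move; the robot and the scene stay as the last step left them, time stands still between calls to the robot, and variables do not carry over. Pictures are saved under pics/ and viewed, and the job is handed in when it is done.

```bash
ls; mkdir -p pics
python3 - <<'E'
from bench import r
import cv2
s=r.read_state(); print(s)
for n in ("scene","top","wrist"):
    im=r.camera(n); cv2.imwrite(f"pics/{n}0.png",im[:,:,::-1]); print(n,r.camera_info(n))
    for k in ("cover","handle","stand","hang","jig","line","seat"):
        for f in ("find_in","mark_of"):
            if f=="find_in" and k in("hang","line"): continue
            try: print(n,f,k,[(([round(float(x)) for x in d["point"]]),round(d["confidence"],2)) for d in getattr(r,f)(n,k)][:4])
            except Exception as e: print(n,f,k,e)
    if n=="wrist": pass
print(r.read_state()["time"])
E
```

```text
pics
{'time': 0.0, 'joint_positions': array([-1.25155711,  0.33284722, -0.0646864 ,  1.46092855,  0.02157532,
        1.34988424, -0.08848061]), 'joint_vel': array([-0.00065593, -0.0001191 , -0.00054347, -0.00310585, -0.00094194,
       -0.00023337, -0.00021323]), 'joint_torque': array([ 8.62954912e-04, -6.23271775e+01,  2.53388128e-02, -3.89893270e+01,
       -6.12460845e-02,  3.97165271e-02,  1.81438804e-04]), 'ee_pos': array([0.20940166, 0.58851351, 0.24677536]), 'eef_rot': array([ 0.1197824 ,  0.69687182, -0.12074398,  0.69673721]), 'ft_force': array([ 0.35644318,  0.01963517, -0.39767421]), 'torque': array([0.08489119, 0.06083315, 0.06646884]), 'width': 0.08730055373021295}
scene {'fx': 544.2270276871678, 'fy': 544.2270276871678, 'cx': 286.1521179863211, 'cy': 214.2064014695893, 'rvec': array([ 1.1928957 ,  2.56689915, -0.69302391]), 'tvec': array([ 0.38866609, -0.32868111,  2.21829246])}
scene find_in cover [([167, 256], 0.86), ([145, 263], 0.69)]
scene mark_of cover [([170, 254], 0.71), ([145, 262], 0.59)]
scene find_in handle [([168, 251], 0.73), ([146, 262], 0.69)]
scene mar
[... 1638 characters left out ...]
,  9.63667665e-01,
        -1.38260929e-01],
       [ 9.99999613e-01, -6.13475742e-04, -6.30341090e-04,
         1.17195534e-03],
       [ 7.59553231e-04,  9.63667571e-01,  2.67103416e-01,
        -7.24392459e-02],
       [ 0.00000000e+00,  0.00000000e+00,  0.00000000e+00,
         1.00000000e+00]])}
wrist find_in cover []
wrist mark_of cover []
wrist find_in handle []
wrist mark_of handle []
wrist find_in stand [([400, 4], 0.36)]
wrist mark_of stand [([402, 18], 0.55)]
wrist mark_of hang []
wrist find_in jig []
wrist mark_of jig []
wrist mark_of line []
wrist find_in seat []
wrist mark_of seat it knows: bottle, brush, cover, driver, handle, hang, jig, line, pad, sander, stand, tape, tub
1.8
```

View pics/scene0.png

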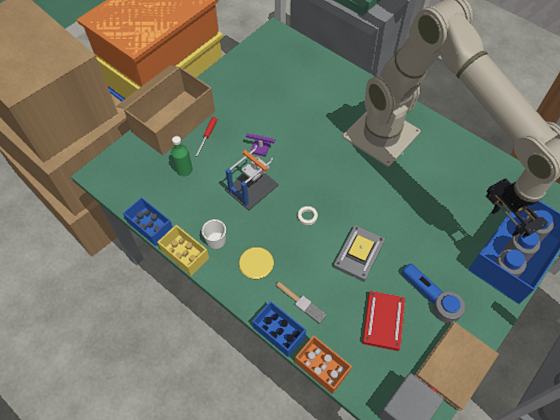

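View pics/top0.png

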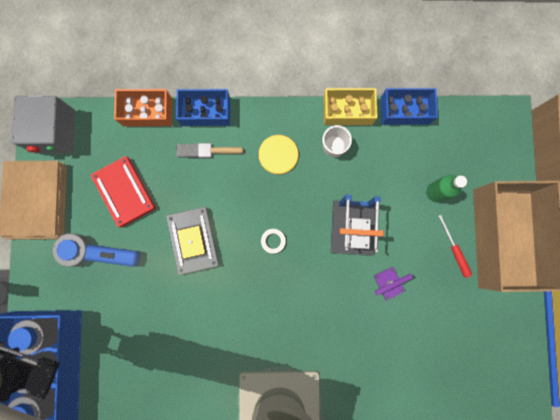

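View pics/wrist0.png

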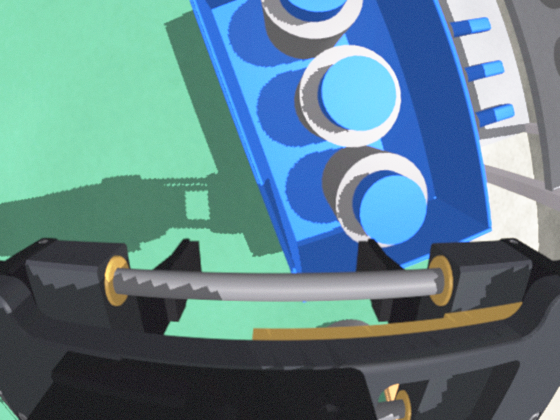

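The cover hangs at top pixel (col 361, row 233). The grey and yellow jig is at (192, 241). The red jig at (122, 191) and the purple cover at (393, 285) are look-alikes.

```bash
cat > h.py <<'E'
import numpy as np, cv2
from bench import r
def proj(cam,P):
    c=r.camera_info(cam);K=np.array([[c['fx'],0,c['cx']],[0,c['fy'],c['cy']],[0,0,1]])
    return cv2.projectPoints(np.array(P,float).reshape(-1,3),c['rvec'],c['tvec'],K,None)[0].reshape(-1,2)
def ray(cam,uv,z):
    c=r.camera_info(cam);R=cv2.Rodrigues(c['rvec'])[0];o=-R.T@c['tvec']
    d=R.T@np.array([(uv[0]-c['cx'])/c['fx'],(uv[1]-c['cy'])/c['fy'],1])
    return o+d*(z-o[2])/d[2]
E
python3 - <<'E'
from h import *
t=cv2.imread('pics/top0.png'); s=cv2.imread('pics/scene0.png')
a=cv2.resize(t[190:290,310:410],(600,600),interpolation=cv2.INTER_CUBIC)
b=cv2.resize(t[195:285,150:240],(600,600),interpolation=cv2.INTER_CUBIC)
cv2.imwrite('pics/ta.png',a);cv2.imwrite('pics/tb.png',b)
cv2.imwrite('pics/sa.png',cv2.resize(s[120:215,210:305],(600,600),interpolation=cv2.INTER_CUBIC))
cv2.imwrite('pics/sb.png',cv2.resize(s[210:290,320:400],(600,600),interpolation=cv2.INTER_CUBIC))
E
```

```text
(no output)
```

View pics/ta.png

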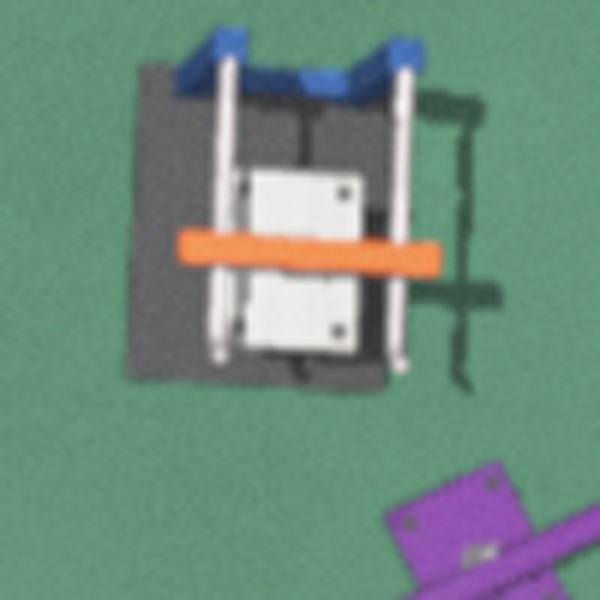

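View pics/tb.png

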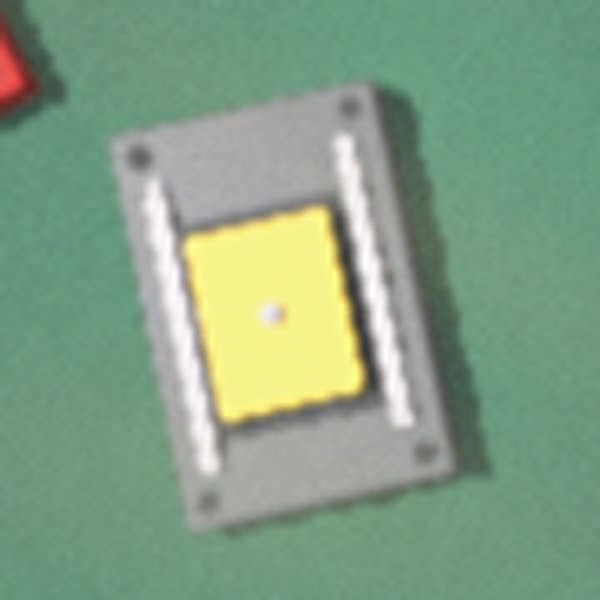

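View pics/sa.png

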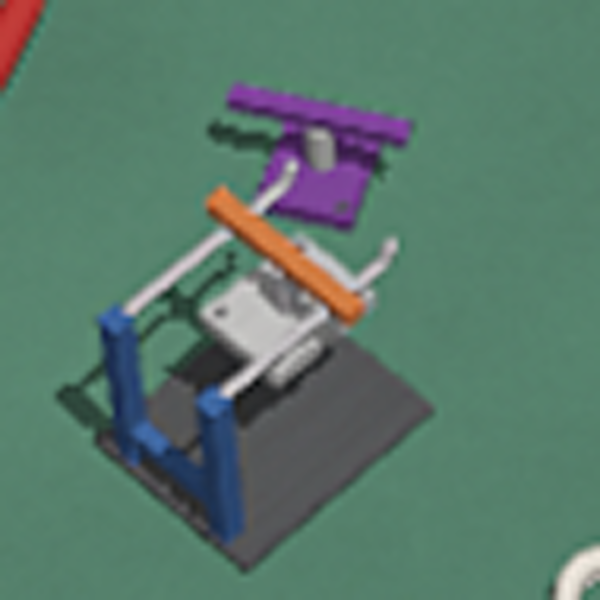

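View pics/sb.png

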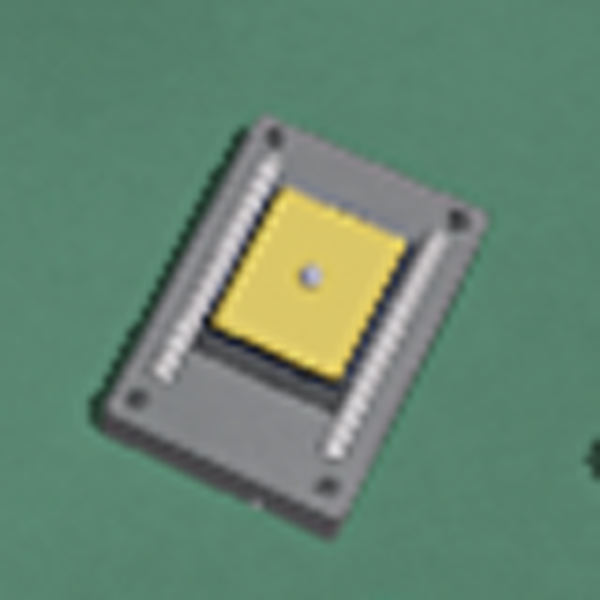

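Run:
```python
from h import *
from scipy.spatial.transform import Rotation as Ro
A=lambda x,y:(310+(x+.5)/6-.5,190+(y+.5)/6-.5)
B=lambda x,y:(150+(x+.5)*.15-.5,195+(y+.5)*.15-.5)
SA=lambda x,y:(210+(x+.5)*95/600-.5,120+(y+.5)*95/600-.5)
SB=lambda x,y:(320+(x+.5)*80/600-.5,210+(y+.5)*80/600-.5)
p=np.set_printoptions(precision=4,suppress=True)
l=ray('top',A(178,247),.164);q=ray('top',A(441,260),.164);print('bar',l,q,(l+q)/2,np.linalg.norm(l-q),np.degrees(np.arctan2(*(q-l)[1::-1])))
sc=[ray('top',A(*c),.112) for c in((249,170),(362,174),(357,352),(243,349))];print('plate',np.mean(sc,0),[np.linalg.norm(sc[i]-sc[i-1]) for i in range(4)])
print('prongs base',[ray('top',A(*c),.15) for c in((229,60),(404,70))],[ray('top',A(*c),.162) for c in((220,356),(400,367))])
sl=ray('scene',SA(217,195),.160);sr=ray('scene',SA(355,308),.160);print('scene bar',sl,sr,(sl+sr)/2,np.linalg.norm(sl-sr))
for cam,F,base,seat,pin in(('top',B,[(110,147),(372,80),(455,468),(192,530)],[(184,238),(330,206),(367,390),(226,424)],(271,314)),('scene',SB,[(262,115),(488,213),(335,524),(105,407)],[(284,186),(411,240),(340,380),(212,324)],(311,272))):
  b=[ray(cam,F(*c),.03) for c in base]; s=[ray(cam,F(*c),.05) for c in seat]
  print(cam,'base',np.mean(b,0),[np.linalg.norm(b[i]-b[i-1]) for i in range(4)],'ang',[np.degrees(np.arctan2(*(b[i]-b[i-1])[1::-1])) for i in range(4)])
  print('seat',np.mean(s,0),[np.linalg.norm(s[i]-s[i-1]) for i in range(4)],[np.degrees(np.arctan2(*(s[i]-s[i-1])[1::-1])) for i in range(4)],'pin',ray(cam,F(*pin),.057))
st=r.read_state();print(Ro.from_quat(st['eef_rot']).as_matrix())
for u in((393,285),(337,138),(461,182),(274,241)):print(u,ray('top',u,.05))
```

```text
bar [ 0.5154 -0.1652  0.164 ] [ 0.5085 -0.2818  0.164 ] [ 0.512  -0.2235  0.164 ] 0.11678010365350162 -93.34402539383788
plate [ 0.5116 -0.2298  0.112 ] [np.float64(0.08291595001158125), np.float64(0.052560939340152), np.float64(0.08247999644519342), np.float64(0.052663031366235916)]
prongs base [array([ 0.6005, -0.1919,  0.15  ]), array([ 0.5953, -0.271 ,  0.15  ])] [array([ 0.4671, -0.183 ,  0.162 ]), array([ 0.4615, -0.2626,  0.162 ])]
scene bar [ 0.5093 -0.2808  0.16  ] [ 0.5176 -0.1684  0.16  ] [ 0.5135 -0.2246  0.16  ] 0.11265080100637155
top base [0.4994 0.2514 0.03  ] [np.float64(0.17301712435015412), np.float64(0.11904864385953734), np.float64(0.17590303654053083), np.float64(0.11750308157784004)] ang [np.float64(12.899360196854033), np.float64(-75.93016294269285), np.float64(-167.59625860108684), np.float64(102.68115658486873)]
seat [0.4946 0.2497 0.05  ] [np.float64(0.08297725845436342), np.float64(0.06457976349771873), np.float64(0.08178657798633561), np.float64(0.062270026577964044)] [np.float64(13.43403573573159), np.float64(-78.02546094484201), np.float64(-168.17059068
[... 207 characters left out ...]
t64(0.1177144915523707)] ang [np.float64(-167.97079324775453), np.float64(103.06948244876118), np.float64(12.280813561332163), np.float64(-79.657822782818)]
seat [0.4983 0.2526 0.05  ] [np.float64(0.08196351667533178), np.float64(0.06426131959314851), np.float64(0.0821238576739375), np.float64(0.06384698562104099)] [np.float64(-167.67937266309036), np.float64(103.74029933064209), np.float64(12.034099980299487), np.float64(-76.39349321075748)] pin [0.498  0.2508 0.057 ]
[[ 0.      0.3352  0.9421]
 [ 0.0001  0.9421 -0.3352]
 [-1.      0.0001 -0.    ]]
(393, 285) [ 0.3643 -0.3325  0.05  ]
(337, 138) [ 0.799  -0.1797  0.05  ]
(461, 182) [ 0.6637 -0.5447  0.05  ]
(274, 241) [0.4944 0.0099 0.05  ]
```

```bash
python3 -m pendant '[{"translation":[2.9,-3.4,0.5],"angular":[0,0,-5.8],"hand":1},{"translation":[2.9,-3.4,0.5],"angular":[0,0,-5.8],"hand":1},{"translation":[2.9,-3.4,0.5],"angular":[0,0,-5.8],"hand":1},{"translation":[2.9,-3.4,0.5],"angular":[0,0,-5.8],"hand":1},{"translation":[2.9,-3.4,0.5],"angular":[0,0,-5.8],"hand":1},{"translation":[2.9,-3.4,0.5],"angular":[0,0,-5.8],"hand":1},{"translation":[2.9,-3.4,0.5],"angular":[0,0,-5.8],"hand":1},{"translation":[2.9,-3.4,0.5],"angular":[0,0,-5.8],"hand":1},{"translation":[2.9,-3.4,0.5],"angular":[0,0,-5.8],"hand":1},{"translation":[2.9,-3.4,0.5],"angular":[0,0,-5.8],"hand":1},{"translation":[0,0,0],"angular":[0,0,0],"hand":1},{"translation":[0,0,0],"angular":[0,0,0],"hand":1}]'
python3 - <<'E'
from h import *
s=r.read_state();print(s['ee_pos'],s['eef_rot'],s['joint_positions'],s['joint_vel'].round(3))
im=r.camera('wrist');cv2.imwrite('pics/w1.png',im[:,:,::-1])
E
```

```text
time: 3.0
ee_pos: [0.4999, 0.2481, 0.2976]
eef_rot: [0.444, 0.551, -0.443, 0.551]
ft_force: [-1.1, 0.7, 0.5]
width: 0.0873
[0.49993111 0.24813055 0.2976425 ] [ 0.44354549  0.55076988 -0.44333827  0.55079135] [-0.82087244  0.15741087  0.31589699  1.58084587 -0.04943295  1.41091487
 -0.28567662] [-0.029  0.    -0.043  0.011 -0.004 -0.001 -0.   ]
```

View pics/w1.png

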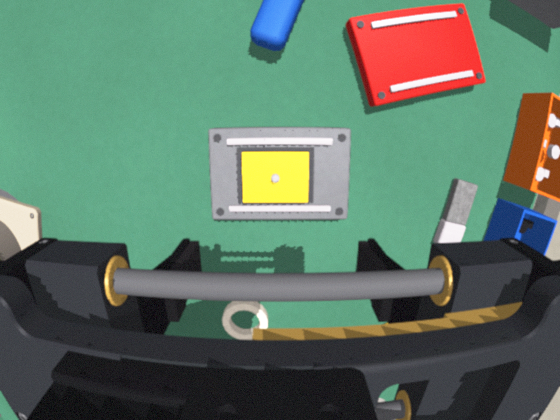

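```bash
cat >> h.py <<'E'
from scipy.spatial.transform import Rotation as Ro
def wray(uv,z,st=None):
    st=st or r.read_state();c=r.camera_info('wrist');d=np.array([uv[0]-c['cx'],uv[1]-c['cy']])/c['fx'];th=np.linalg.norm(d)
    v=np.append(d/th*np.sin(th),np.cos(th));M=np.array(c['mount']);T=np.eye(4);T[:3,:3]=Ro.from_quat(st['eef_rot']).as_matrix();T[:3,3]=st['ee_pos'];T=T@M
    o=T[:3,3];d=T[:3,:3]@v;return o+d*(z-o[2])/d[2]
E
python3 - <<'E'
from h import *
im=cv2.imread('pics/w1.png')
cv2.imwrite('pics/w1z.png',cv2.resize(im[120:230,200:360],(800,550),interpolation=cv2.INTER_CUBIC))
E
```

```text
(no output)
```

View pics/w1z.png

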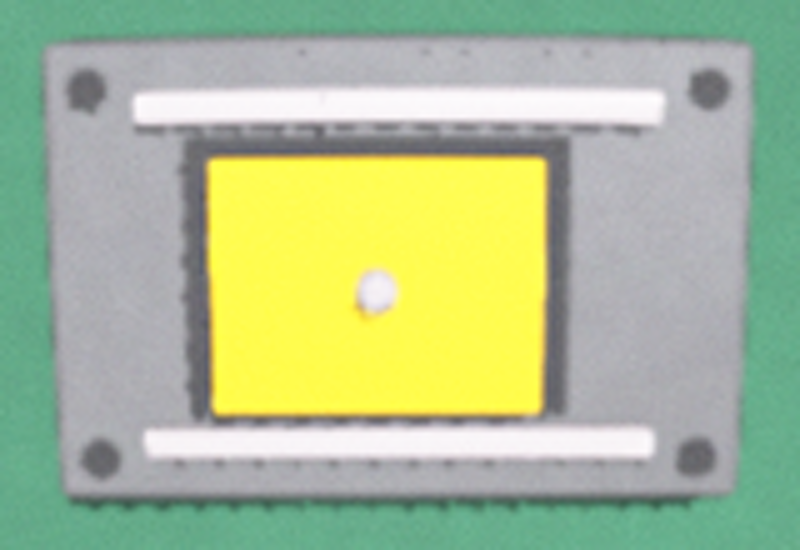

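Run:
```python
from h import *
np.set_printoptions(precision=4,suppress=True)
W=lambda x,y:(200+(x+.5)/5-.5,120+(y+.5)/5-.5)
st=r.read_state()
for n,P,z in(('base',[(46,46),(751,46),(733,492),(67,494)],.03),('screw',[(86,90),(709,88),(696,458),(101,459)],.03),('seat',[(208,157),(547,157),(543,414),(212,414)],.05),('rail',[(134,107),(665,105),(654,443),(146,443)],.036)):
  p=[wray(W(*c),z,st) for c in P];print(n,np.mean(p,0),[round(float(np.linalg.norm(p[i]-p[i-1])),4) for i in range(4)],[round(float(np.degrees(np.arctan2(*(p[i]-p[i-1])[1::-1]))),2) for i in range(4)])
print('pin',wray(W(377,292),.0575,st)); print(r.read_state()['ee_pos']-st['ee_pos'])
```

```text
base [0.5001 0.2553 0.03  ] [0.1174, 0.1769, 0.1169, 0.1766] [102.75, 12.47, -77.42, -167.36]
screw [0.5    0.2544 0.03  ] [0.0963, 0.1563, 0.0965, 0.1563] [102.63, 12.65, -77.38, -167.44]
seat [0.4949 0.2539 0.05  ] [0.0633, 0.0807, 0.0632, 0.0814] [101.99, 12.38, -77.34, -167.55]
rail [0.5002 0.2553 0.036 ] [0.0861, 0.131, 0.0866, 0.1307] [102.67, 12.69, -77.53, -167.54]
pin [0.4949 0.254  0.0575]
[0. 0. 0.]
```

```bash
python3 -m pendant '[{"translation":[0.1,-4.3,0.3],"angular":[0,0,-1.5],"hand":1},{"translation":[0.1,-4.3,0.3],"angular":[0,0,-1.5],"hand":1},{"translation":[0.1,-4.3,0.3],"angular":[0,0,-1.5],"hand":1},{"translation":[0.1,-4.3,0.3],"angular":[0,0,-1.5],"hand":1},{"translation":[0.1,-4.3,0.3],"angular":[0,0,-1.5],"hand":1},{"translation":[0.1,-4.3,0.3],"angular":[0,0,-1.5],"hand":1},{"translation":[0.1,-4.3,0.3],"angular":[0,0,-1.5],"hand":1},{"translation":[0.1,-4.3,0.3],"angular":[0,0,-1.5],"hand":1},{"translation":[0.1,-4.3,0.3],"angular":[0,0,-1.5],"hand":1},{"translation":[0.1,-4.3,0.3],"angular":[0,0,-1.5],"hand":1},{"translation":[0.1,-4.3,0.3],"angular":[0,0,-1.1],"hand":1},{"translation":[0,0,0],"angular":[0,0,0],"hand":1},{"translation":[0,0,0],"angular":[0,0,0],"hand":1}]'
python3 - <<'E'
from h import *
s=r.read_state();print(s['ee_pos'],s['eef_rot'],s['joint_positions'],s['joint_vel'].round(3), s['ft_force'])
im=r.camera('wrist');cv2.imwrite('pics/w2.png',im[:,:,::-1])
E
```

```text
time: 4.35
ee_pos: [0.5107, -0.2235, 0.3302]
eef_rot: [-0.516, -0.484, 0.516, -0.484]
ft_force: [0.8, 0.6, 0.3]
width: 0.0872
[ 0.51072726 -0.22346382  0.33023612] [-0.5155568  -0.48407867  0.51565957 -0.4836985 ] [-0.31355874  0.16662534  0.74158777  1.54222918 -0.1128343   1.47712611
  0.36829768] [-0.03  -0.012 -0.032  0.011 -0.002 -0.    -0.009] [0.82772905 0.5928461  0.33163299]
```

View pics/w2.png

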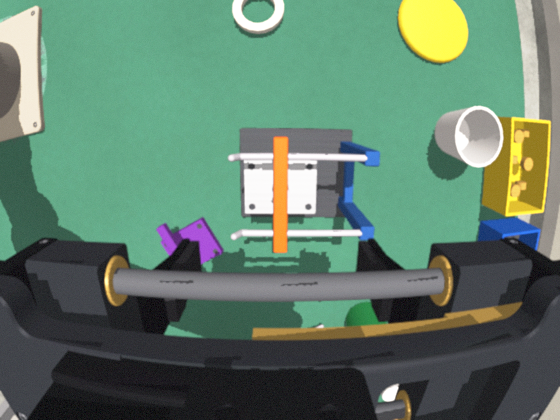

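Run:
```python
from h import *
np.set_printoptions(precision=4,suppress=True)
im=cv2.imread('pics/w2.png')
hsv=cv2.cvtColor(im,cv2.COLOR_BGR2HSV);m=cv2.inRange(hsv,(5,150,120),(16,255,255));m[:,:240]=0;m[:,330:]=0
n,l,s,c=cv2.connectedComponentsWithStats(m);k=1+np.argmax(s[1:,4]);ys,xs=np.where(l==k);print(s[k])
cv2.imwrite('pics/w2z.png',cv2.resize(im[115:265,220:390],(680,600),interpolation=cv2.INTER_CUBIC))
st=r.read_state()
for a,b in((0,8),(-8,None)):pass
for y in (140,155,175,195,215,235,248):
  q=xs[ys==y];print(y,q.min(),q.max(),wray(((q.min()+q.max())/2,y),.164,st))
e=[wray((280.5,s[k][1]-.5),.164,st),wray((280.5,s[k][1]+s[k][3]-.5),.164,st)];print(e,np.mean(e,0),np.linalg.norm(e[0]-e[1]))
print(Ro.from_quat(st['eef_rot']).as_matrix())
```

```text
[ 273  137   15  116 1159]
140 273 287 [ 0.5168 -0.1674  0.164 ]
155 274 286 [ 0.5159 -0.1816  0.164 ]
175 274 286 [ 0.5147 -0.2006  0.164 ]
195 274 286 [ 0.5135 -0.2201  0.164 ]
215 273 287 [ 0.5123 -0.2401  0.164 ]
235 274 286 [ 0.511  -0.2609  0.164 ]
248 273 286 [ 0.5097 -0.2749  0.164 ]
[array([ 0.5174, -0.1642,  0.164 ]), array([ 0.5104, -0.28  ,  0.164 ])] [ 0.5139 -0.2221  0.164 ] 0.11599910737984406
[[-0.0004  0.9981 -0.0614]
 [ 0.0008 -0.0614 -0.9981]
 [-1.     -0.0005 -0.0008]]
```

View pics/w2z.png

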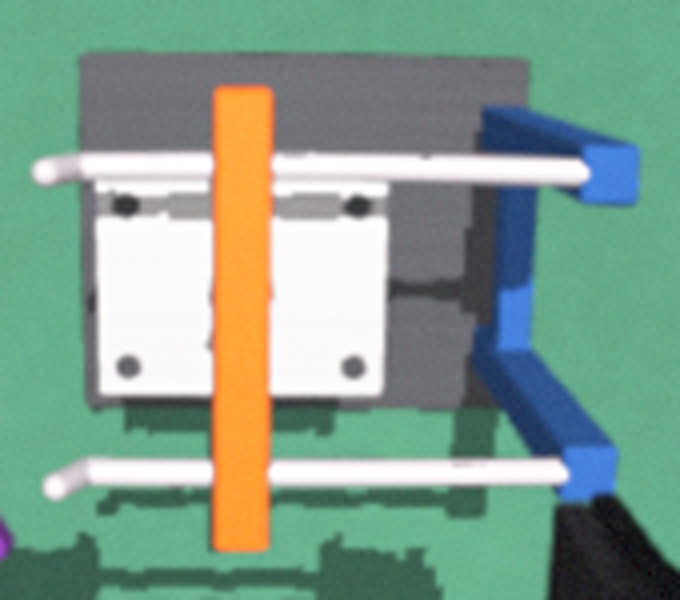

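```bash
python3 -m pendant '[{"translation":[0.3,0.1,-3.8],"angular":[0,0,0],"hand":1},{"translation":[0,0,-3.8],"angular":[0,0,0],"hand":1},{"translation":[0,0,-3.8],"angular":[0,0,0],"hand":1},{"translation":[0,0,-2],"angular":[0,0,0],"hand":1},{"translation":[0,0,-1],"angular":[0,0,0],"hand":1},{"translation":[0,0,-1],"angular":[0,0,0],"hand":1},{"translation":[0,0,0],"angular":[0,0,0],"hand":1},{"translation":[0,0,0],"angular":[0,0,0],"hand":1}]' 40
python3 - <<'E'
from h import *
s=r.read_state();print(s['ee_pos'],s['ft_force'])
im=r.camera('wrist');cv2.imwrite('pics/w3.png',im[:,:,::-1])
E
```

```text
time: 5.2
ee_pos: [0.514, -0.223, 0.1774]
eef_rot: [0.516, 0.484, -0.515, 0.484]
ft_force: [0.5, 0.1, 0.1]
width: 0.0871
[ 0.51402737 -0.22295137  0.17742216] [0.45270038 0.1117528  0.07656904]
```

View pics/w3.png

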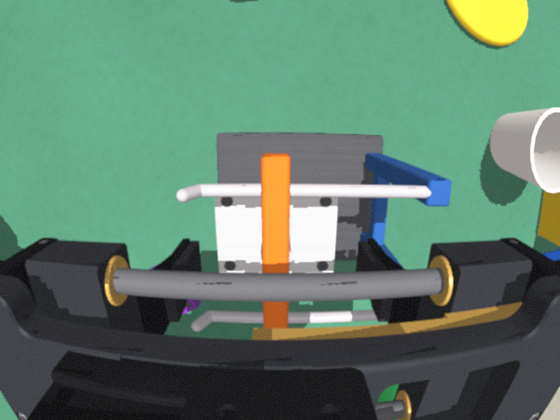

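The orange bar sits at column 276, midway between the open fingers, so I'm closing on it.

```bash
python3 -m pendant '[{"translation":[0,0,-0.1],"angular":[0,0,0],"hand":1},{"translation":[0,0,0],"angular":[0,0,0],"hand":-1},{"translation":[0,0,0],"angular":[0,0,0],"hand":-1},{"translation":[0,0,0],"angular":[0,0,0],"hand":-1},{"translation":[0,0,0],"angular":[0,0,0],"hand":-1},{"translation":[0,0,0],"angular":[0,0,0],"hand":-1},{"translation":[0,0,0],"angular":[0,0,0],"hand":-1},{"translation":[0,0,0],"angular":[0,0,0],"hand":-1}]' 45
```

```text
time: 6.05
ee_pos: [0.5135, -0.2231, 0.1756]
eef_rot: [0.516, 0.484, -0.516, 0.484]
ft_force: [0.3, -0.8, 0.2]
width: 0.0391
```

```bash
python3 -m pendant '[{"translation":[0,0,0],"angular":[0,0,0],"hand":-1},{"translation":[0,0,0],"angular":[0,0,0],"hand":-1},{"translation":[0,0,0],"angular":[0,0,0],"hand":-1},{"translation":[0,0,0],"angular":[0,0,0],"hand":-1},{"translation":[0,0,0],"angular":[0,0,0],"hand":-1},{"translation":[0,0,0],"angular":[0,0,0],"hand":-1}]' 45
```

```text
time: 6.65
ee_pos: [0.5134, -0.2232, 0.1756]
eef_rot: [0.516, 0.484, -0.516, 0.484]
ft_force: [-0.8, 0.3, 0.8]
width: 0.0135
```

```bash
python3 -m pendant '[{"translation":[0,0,0.5],"angular":[0,0,0],"hand":-1},{"translation":[0,0,1],"angular":[0,0,0],"hand":-1},{"translation":[0,0,2],"angular":[0,0,0],"hand":-1},{"translation":[0,0,2.5],"angular":[0,0,0],"hand":-1},{"translation":[0,0,2.5],"angular":[0,0,0],"hand":-1},{"translation":[0,0,1],"angular":[0,0,0],"hand":-1},{"translation":[0,0,0],"angular":[0,0,0],"hand":-1},{"translation":[0,0,0],"angular":[0,0,0],"hand":-1},{"translation":[0,0,0],"angular":[0,0,0],"hand":-1}]'
python3 - <<'E'
from h import *
s=r.read_state();print(s['ee_pos'],s['ft_force'],s['torque'])
for c in('wrist','scene'):
  im=r.camera(c);cv2.imwrite(f'pics/{c}4.png',im[:,:,::-1])
im=cv2.imread('pics/scene4.png');cv2.imwrite('pics/scene4z.png',cv2.resize(im[90:220,190:320],(600,600),interpolation=cv2.INTER_CUBIC))
E
```

```text
time: 7.55
ee_pos: [0.513, -0.2228, 0.2693]
eef_rot: [-0.515, -0.484, 0.516, -0.483]
ft_force: [1.1, -0.1, -3.6]
width: 0.0134
[ 0.51296291 -0.22281801  0.2692702 ] [ 1.07180449 -0.08600004 -3.62531803] [-0.02001329  0.08148494  0.0169683 ]
```

View pics/wrist4.png

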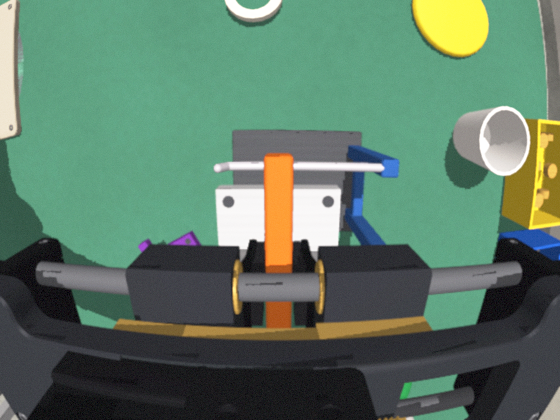

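View pics/scene4z.png

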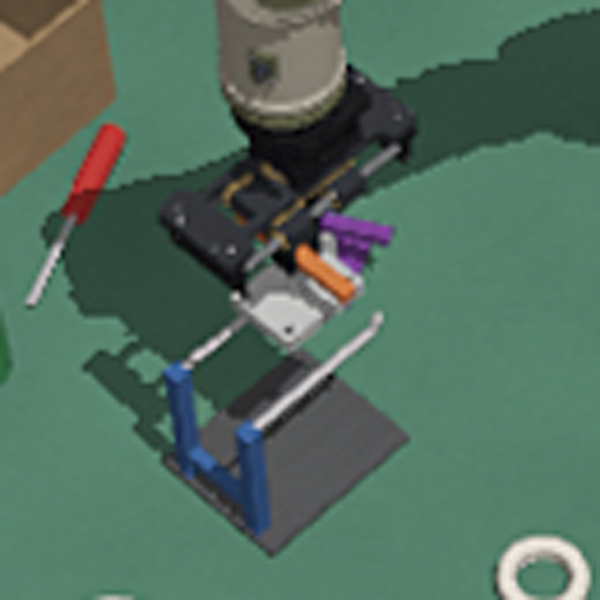

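Run:
```python
from h import *
np.set_printoptions(precision=4,suppress=True)
im=cv2.imread('pics/wrist4.png')
cv2.imwrite('pics/w4z.png',cv2.resize(im[140:260,200:360],(800,600),interpolation=cv2.INTER_CUBIC))
```

```text
(no output)
```

View pics/w4z.png

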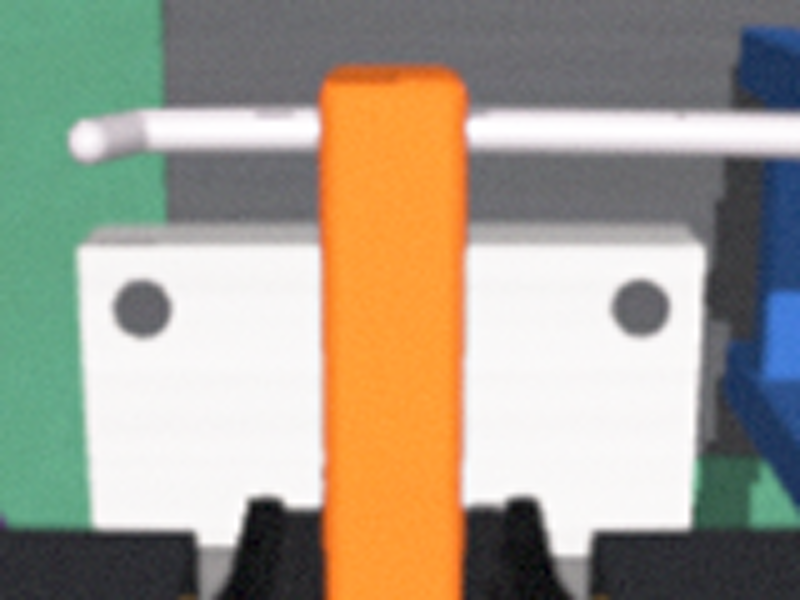

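Run:
```python
from h import *
np.set_printoptions(precision=4,suppress=True)
W=lambda x,y:(200+(x+.5)/5-.5,140+(y+.5)/5-.5)
st=r.read_state();T=Ro.from_quat(st['eef_rot']);z0=st['ee_pos'][2]
# TCP z - bar centre = 0.1756-0.157
d=.1756-.157
for n,c,z in(('barL',(322,80),z0-d+.007),('barR',(466,80),z0-d+.007),('pl',(78,245),z0-d-.045),('pr',(706,245),z0-d-.045)):
  p=wray(W(*c),z,st);print(n,p,T.inv().apply(p-st['ee_pos']))
```

```text
barL [ 0.5111 -0.1651  0.2579] [ 0.0116 -0.0056 -0.0575]
barR [ 0.5244 -0.166   0.2579] [ 0.0116  0.0077 -0.0575]
pl [ 0.4754 -0.1896  0.2059] [ 0.0637 -0.0397 -0.0308]
pr [ 0.5559 -0.1948  0.2059] [ 0.0635  0.0411 -0.0308]
```

```bash
python3 -m pendant '[{"translation":[0,2,0],"angular":[0,0,0.6],"hand":-1},{"translation":[0,3.5,0],"angular":[0,0,1.5],"hand":-1},{"translation":[0,4,0],"angular":[0,0,1.5],"hand":-1},{"translation":[0,4,0],"angular":[0,0,1.5],"hand":-1},{"translation":[0,4,0],"angular":[0,0,1.5],"hand":-1},{"translation":[0,4,-1],"angular":[0,0,1.5],"hand":-1},{"translation":[0,4,-2],"angular":[0,0,1.5],"hand":-1},{"translation":[0,4,-2],"angular":[0,0,1.5],"hand":-1},{"translation":[0,3.5,-2],"angular":[0,0,1.5],"hand":-1},{"translation":[0,3,-2],"angular":[0,0,1.5],"hand":-1},{"translation":[0,2,-1],"angular":[0,0,1.5],"hand":-1},{"translation":[0,0.8,-0.6],"angular":[0,0,0.6],"hand":-1},{"translation":[0,0,0],"angular":[0,0,0],"hand":-1},{"translation":[0,0,0],"angular":[0,0,0],"hand":-1},{"translation":[0,0,0],"angular":[0,0,0],"hand":-1}]'
python3 - <<'E'
from h import *
np.set_printoptions(precision=4,suppress=True)
s=r.read_state();print(s['ee_pos'],s['ft_force'],s['torque'],Ro.from_quat(s['eef_rot']).as_matrix())
for c in('wrist',):
  im=r.camera(c);cv2.imwrite(f'pics/{c}5.png',im[:,:,::-1])
E
```

```text
time: 9.15
ee_pos: [0.5143, 0.1632, 0.1655]
eef_rot: [0.444, 0.551, -0.443, 0.551]
ft_force: [-0.3, -0.6, -4.5]
width: 0.0137
[0.5143 0.1632 0.1655] [-0.3027 -0.5944 -4.469 ] [-0.057   0.0405  0.0195] [[ 0.0014  0.9768  0.214 ]
 [ 0.0002  0.214  -0.9768]
 [-1.      0.0015  0.0001]]
```

View pics/wrist5.png

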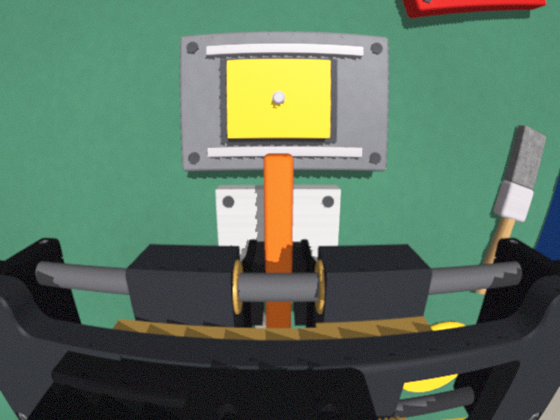

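Run:
```python
from h import *
np.set_printoptions(precision=4,suppress=True)
im=cv2.imread('pics/wrist5.png')
cv2.imwrite('pics/w5z.png',cv2.resize(im[25:185,170:400],(800,557),interpolation=cv2.INTER_CUBIC))
```

```text
(no output)
```

View pics/w5z.png

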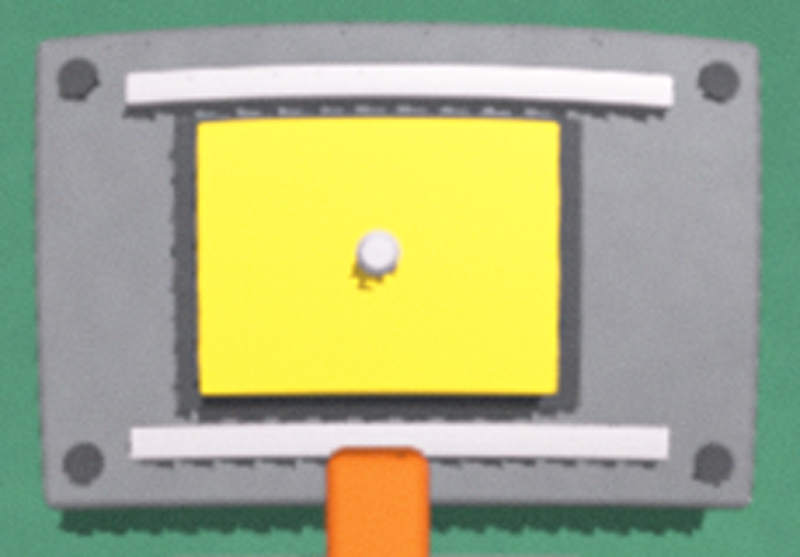

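Run:
```python
from h import *
np.set_printoptions(precision=4,suppress=True)
k=800/230
W=lambda x,y:(170+(x+.5)/k-.5,25+(y+.5)/k-.5)
st=r.read_state();T=Ro.from_quat(st['eef_rot'])
for n,P,z in(('screw',[(78,79),(718,80),(713,463),(83,463)],.03),('seat',[(198,122),(559,122),(558,394),(200,394)],.05)):
  p=[wray(W(*c),z,st) for c in P];m=np.mean(p,0);print(n,m,T.inv().apply(m-st['ee_pos']),[round(float(np.linalg.norm(p[i]-p[i-1])),4) for i in range(4)],[round(float(np.degrees(np.arctan2(*(p[i]-p[i-1])[1::-1]))),2) for i in range(4)])
p=wray(W(378,250),.058,st);print('pin',p,T.inv().apply(p-st['ee_pos']))
```

```text
screw [0.501  0.2538 0.03  ] [ 0.1355  0.0063 -0.091 ] [0.0964, 0.1566, 0.0968, 0.1569] [102.28, 12.59, -77.52, -167.56]
seat [0.4961 0.2527 0.05  ] [ 0.1155  0.0013 -0.0911] [0.0621, 0.0802, 0.0621, 0.0805] [102.33, 12.34, -77.45, -167.66]
pin [0.4958 0.253  0.058 ] [ 0.1075  0.0011 -0.0913]
```

```bash
python3 -m pendant '[{"translation":[-0.5,2,0],"angular":[0,0,0],"hand":-1},{"translation":[-0.5,2.5,0],"angular":[0,0,0],"hand":-1},{"translation":[-0.5,2.5,0],"angular":[0,0,0.2],"hand":-1},{"translation":[-0.5,1.9,-0.5],"angular":[0,0,0],"hand":-1},{"translation":[0,0,-1],"angular":[0,0,0],"hand":-1},{"translation":[0,0,-0.9],"angular":[0,0,0],"hand":-1},{"translation":[0,0,0],"angular":[0,0,0],"hand":-1},{"translation":[0,0,0],"angular":[0,0,0],"hand":-1},{"translation":[0,0,0],"angular":[0,0,0],"hand":-1}]'
python3 - <<'E'
from h import *
np.set_printoptions(precision=4,suppress=True)
s=r.read_state();print(s['ee_pos'],s['ft_force'],s['torque'],s['width'])
E
```

```text
time: 10.1
ee_pos: [0.494, 0.2532, 0.1411]
eef_rot: [0.442, 0.552, -0.442, 0.552]
ft_force: [0.3, 0.2, -2.8]
width: 0.0134
[0.494  0.2532 0.1411] [ 0.3099  0.2287 -2.7888] [-0.0127  0.0421  0.0052] 0.013440728868933919
```

```bash
python3 -m pendant '[{"translation":[0.07,-0.05,-0.1],"angular":[0,0,0],"hand":-1},{"translation":[0,0,-0.2],"angular":[0,0,0],"hand":-1},{"translation":[0,0,-0.2],"angular":[0,0,0],"hand":-1},{"translation":[0,0,0],"angular":[0,0,0],"hand":-1},{"translation":[0,0,0],"angular":[0,0,0],"hand":-1}]'; python3 -m pendant '[{"translation":[0,0,-0.1],"angular":[0,0,0],"hand":-1},{"translation":[0,0,0],"angular":[0,0,0],"hand":-1},{"translation":[0,0,0],"angular":[0,0,0],"hand":-1}]'
```

```text
time: 10.6
ee_pos: [0.4941, 0.2534, 0.1355]
eef_rot: [0.441, 0.552, -0.442, 0.552]
ft_force: [0.1, 0.4, -4.0]
width: 0.0135
time: 10.9
ee_pos: [0.4942, 0.2534, 0.1346]
eef_rot: [0.442, 0.552, -0.442, 0.552]
ft_force: [0.3, -0.1, -3.4]
width: 0.0133
```

```bash
python3 -m pendant '[{"translation":[0,0,-0.1],"angular":[0,0,0],"hand":-1},{"translation":[0,0,-0.1],"angular":[0,0,0],"hand":-1},{"translation":[0,0,0],"angular":[0,0,0],"hand":-1},{"translation":[0,0,0],"angular":[0,0,0],"hand":-1}]'; python3 -m pendant '[{"translation":[0,0,-0.1],"angular":[0,0,0],"hand":-1},{"translation":[0,0,-0.1],"angular":[0,0,0],"hand":-1},{"translation":[0,0,0],"angular":[0,0,0],"hand":-1},{"translation":[0,0,0],"angular":[0,0,0],"hand":-1}]'
```

```text
time: 11.3
ee_pos: [0.4942, 0.2534, 0.1325]
eef_rot: [0.442, 0.552, -0.442, 0.552]
ft_force: [-0.4, -0.3, -3.7]
width: 0.0137
time: 11.7
ee_pos: [0.4942, 0.2534, 0.1305]
eef_rot: [0.442, 0.552, -0.442, 0.552]
ft_force: [-0.1, 1.2, -3.8]
width: 0.0135
```

```bash
python3 -m pendant '[{"translation":[0,0,-0.1],"angular":[0,0,0],"hand":-1},{"translation":[0,0,-0.1],"angular":[0,0,0],"hand":-1},{"translation":[0,0,-0.1],"angular":[0,0,0],"hand":-1},{"translation":[0,0,0],"angular":[0,0,0],"hand":-1},{"translation":[0,0,0],"angular":[0,0,0],"hand":-1}]'; python3 -m pendant '[{"translation":[0,0,-0.1],"angular":[0,0,0],"hand":-1},{"translation":[0,0,-0.1],"angular":[0,0,0],"hand":-1},{"translation":[0,0,0],"angular":[0,0,0],"hand":-1},{"translation":[0,0,0],"angular":[0,0,0],"hand":-1}]'; python3 -m pendant '[{"translation":[0,0,-0.1],"angular":[0,0,0],"hand":-1},{"translation":[0,0,-0.1],"angular":[0,0,0],"hand":-1},{"translation":[0,0,0],"angular":[0,0,0],"hand":-1},{"translation":[0,0,0],"angular":[0,0,0],"hand":-1}]'
```

```text
time: 12.2
ee_pos: [0.4942, 0.2534, 0.1278]
eef_rot: [0.442, 0.552, -0.441, 0.552]
ft_force: [-1.8, -0.8, 0.2]
width: 0.0136
time: 12.6
ee_pos: [0.4942, 0.2534, 0.1257]
eef_rot: [0.442, 0.552, -0.441, 0.552]
ft_force: [-3.4, -0.6, 4.1]
width: 0.0135
time: 13.0
ee_pos: [0.4942, 0.2534, 0.1237]
eef_rot: [0.442, 0.552, -0.441, 0.552]
ft_force: [-3.7, -0.8, 6.5]
width: 0.0133
```

```bash
python3 -m pendant '[{"translation":[-0.05,0,-0.1],"angular":[0,0,0],"hand":-1},{"translation":[-0.05,0,-0.1],"angular":[0,0,0],"hand":-1},{"translation":[0,0,0],"angular":[0,0,0],"hand":-1},{"translation":[0,0,0],"angular":[0,0,0],"hand":-1}]'; python3 -m pendant '[{"translation":[0,0,-0.1],"angular":[0,0,0],"hand":-1},{"translation":[0,0,-0.1],"angular":[0,0,0],"hand":-1},{"translation":[0,0,-0.05],"angular":[0,0,0],"hand":-1},{"translation":[0,0,0],"angular":[0,0,0],"hand":-1},{"translation":[0,0,0],"angular":[0,0,0],"hand":-1}]'
```

```text
time: 13.4
ee_pos: [0.4941, 0.2534, 0.1222]
eef_rot: [0.442, 0.552, -0.441, 0.553]
ft_force: [-0.9, -1.8, 5.3]
width: 0.0138
time: 13.9
ee_pos: [0.4941, 0.2534, 0.1199]
eef_rot: [0.442, 0.552, -0.441, 0.553]
ft_force: [-2.2, -1.8, 7.3]
width: 0.0133
```

```bash
python3 -m pendant '[{"translation":[0,0,-0.1],"angular":[0,0,0],"hand":-1},{"translation":[0,0,-0.05],"angular":[0,0,0],"hand":-1},{"translation":[0,0,0],"angular":[0,0,0],"hand":-1},{"translation":[0,0,0],"angular":[0,0,0],"hand":-1}]'
python3 - <<'E'
from h import *
np.set_printoptions(precision=4,suppress=True)
s=r.read_state();print(s['ee_pos'],s['ft_force'],s['torque'],s['width'],Ro.from_quat(s['eef_rot']).as_matrix())
for c in('wrist','scene','top'):
  im=r.camera(c);cv2.imwrite(f'pics/{c}6.png',im[:,:,::-1])
im=cv2.imread('pics/scene6.png');cv2.imwrite('pics/scene6z.png',cv2.resize(im[190:300,305:415],(600,600),interpolation=cv2.INTER_CUBIC))
E
```

```text
time: 14.3
ee_pos: [0.4942, 0.2535, 0.1195]
eef_rot: [0.442, 0.552, -0.441, 0.552]
ft_force: [-6.7, -4.1, 21.1]
width: 0.0135
[0.4942 0.2535 0.1195] [-6.6708 -4.1463 21.1219] [-1.0914  1.4725  0.0195] 0.013491559668274115 [[ 0.002   0.9756  0.2197]
 [ 0.0014  0.2197 -0.9756]
 [-1.      0.0022 -0.0009]]
```

View pics/wrist6.png

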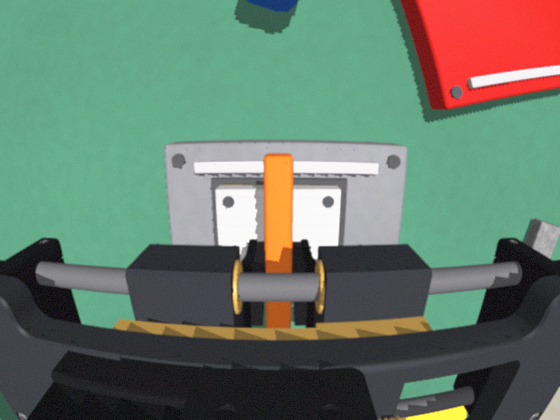

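View pics/scene6z.png

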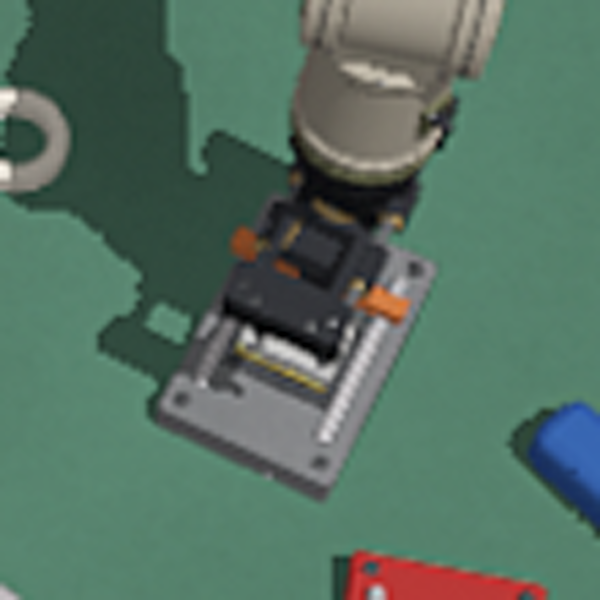

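```bash
python3 -m pendant '[{"translation":[0,0,0.03],"angular":[0,0,0],"hand":-1},{"translation":[0,0,0],"angular":[0,0,0],"hand":-1},{"translation":[0,0,0],"angular":[0,0,0],"hand":-1},{"translation":[0,0,0],"angular":[0,0,0],"hand":-1},{"translation":[0,0,0],"angular":[0,0,0],"hand":-1},{"translation":[0,0,0],"angular":[0,0,0],"hand":-1},{"translation":[0,0,0],"angular":[0,0,0],"hand":-1},{"translation":[0,0,0],"angular":[0,0,0],"hand":-1},{"translation":[0,0,0],"angular":[0,0,0],"hand":-1},{"translation":[0,0,0],"angular":[0,0,0],"hand":-1}]'
python3 - <<'E'
from h import *
np.set_printoptions(precision=4,suppress=True)
s=r.read_state();print(s['ee_pos'],s['ft_force'],s['torque'],s['width'])
im=cv2.imread('pics/wrist6.png')
cv2.imwrite('pics/w6z.png',cv2.resize(im[130:260,160:410],(800,416),interpolation=cv2.INTER_CUBIC))
E
```

```text
time: 15.45
ee_pos: [0.4941, 0.2535, 0.1195]
eef_rot: [0.442, 0.552, -0.441, 0.552]
ft_force: [-4.6, -2.8, 18.3]
width: 0.0135
[0.4941 0.2535 0.1195] [-4.6318 -2.7716 18.3389] [-0.9254  1.1813 -0.0082] 0.013523211014311039
```

View pics/w6z.png

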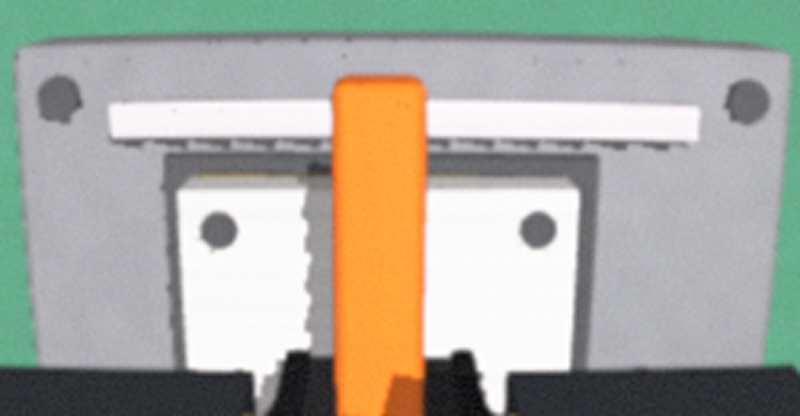

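View pics/top6.png

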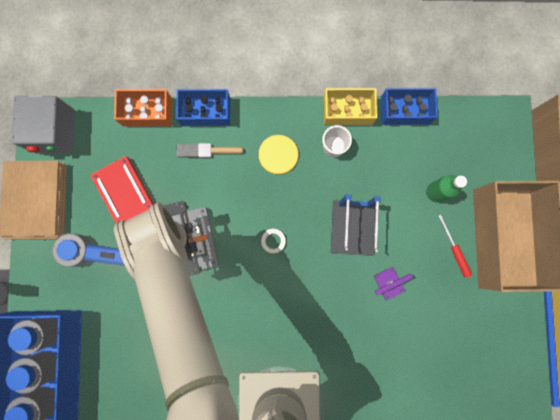

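The cover lies square over the seat, in w6z from (178, 185) to (580, 185), with only a sliver of yellow showing behind it. In the top view the stand is empty and the bystanders haven't moved. The push is steady and the height is at the stop, so I'm handing in.

Run:
```python
from h import *
print(r.close_job()); s=r.read_state();print(s['time'],s['ee_pos'],s['ft_force'],s['width'])
```

```text
the job is handed in; nothing more can be done
None
the job is handed in; nothing more can be done
```

I gripped the cover by its crossbar, lifted it straight up off the stand and carried it to the grey and yellow jig. I lowered it onto the pin and pressed it down to the stop. I handed the job in at about 15.5 s, still gripping and pressing.

- **Seating:** I located the pin with the wrist camera and came down directly on it, so no sliding was needed. No force showed when the underside passed pin-tip height (58 mm). The seat was met at about 50 mm and pressed down about 8 mm, which puts the underside near 42 mm.
- **Push and grip:** The last reading was 18 N up at the wrist, or about 22 N on the seat counting the cover's weight. The arm was at rest, the gripper set to 45 N, and the opening 13.5 mm on the 14 mm bar.
- **Alignment:** The last wrist picture shows the cover square on the seat. The tool is within about 0.3° of the jig's axis and tilted about 0.1°.
- **Surroundings:** The top view shows the stand empty and the bystanders where they were.

**What disagreed:** The cameras differed by about 3 mm on the pin position, and I went with the wrist view. A side force of about 5 N and a small moment remained at the wrist, probably friction while pressing against the stop. I could not read the seat joint directly, so the seat depth comes from the arm's height and force.

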